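# Index the dividing head to the station with the tall pin

## Robot

A 6-joint arm with a two-finger parallel gripper is mounted at the origin on a cart in front of the work surface, level with it; the furniture and walls round the work are solid. World frame = base frame: x ahead of the robot, y to its left, z up, the work surface at z = 0. Lengths are in m, angles in degrees, forces in N, time in s.
With the tool pointing down it reaches from about 0.25 to 0.775 m from the base axis. Payload 4 kg.
Tool frame: the origin (TCP) lies midway between the tips of the shut fingers; the grasp point (between the pads) lies 19 mm behind it; z points along the fingers, y is the line along which they close (so a half turn about z gives the same grasp; the last joint's range is limited). The gripper opens to 94 mm and grips with 3 to 60 N. Pads are 16 mm wide; open, the fingers measure 119 mm over their backs; the gripper's body (75 mm by 177 mm) begins 78 mm behind the grasp point.
Start: joints at [65.999, 4.996, 78.535, -0, 96.463, -5.907], TCP at [0.171, 0.523, 0.206] pointing down, gripper open.
Joint ranges: [-177.83, 177.83], [-43.37, 116.18], [15.69, 146.23], [-61.86, 241.86], [9.47, 152.12], [-147.06, 147.06]. Speed limits (degrees/s): [159.86, 159.86, 180, 180, 180, 180].

## Interface

Orientations are given as [roll, pitch, yaw] about the fixed x, y, z axes, in that order (R = Rz(yaw) Ry(pitch) Rx(roll)).
In Python, from bench import arm gives the robot as it stands.
- The arm moves only by the shell command python3 -m crank 'ROWS' [FORCE]. ROWS is JSON, a list of rows, each a list of 3 entries, a list of its own where there are three numbers: the shift along the world's x, y, z in cm, then the turn about the world's z in rad, then the closure, from 0 (fully open) to 1 (shut). A call has 1 to 5 rows; each row is the pose to reach, as a shift and turn from the pose commanded when the call began; what a row does not reach only later rows make up. A row lasts 1/12 s, in which the tool goes at most 41.7 mm and 7.16 degrees, less where a joint would pass 70% of its speed; a pose out of reach is approached as far as the arm can. A call with a gripper value outside its range is refused whole. The fingers move at their own pace and stop on an object; FORCE is the grip in N (left out, the last holds). Time passes only in rows, so rows that repeat a pose let the fingers close. It gives the time, the measured TCP pose, the force, the opening and the grip force at its end, in the units of the state.
- arm.get_state(): the state, without advancing time (a new reading comes with each control period).
- arm.grab_frame(name): name is "scene" or "top" or "wrist"; returns the picture (384x512x3 uint8, red, green, blue); there is no depth.
- arm.get_calibration(name): a dict with "camera_matrix" (3x3 intrinsics, pixels), "dist" ([k1, k2, p1, p2, k3] as OpenCV has them; the pictures are not rectified), "T" (4x4, takes a point from camera to world coordinates); the wrist camera has in their place "tool_from_camera" (4x4, takes a point from camera to tool coordinates, whose origin is the TCP and whose axes are the flange's). Camera axes: x right, y down, z forward; pixel columns grow to the right and rows downward; lengths in m; the calibration is good to about 2 mm. A picture is of the moment at which its call begins: read the wrist's pose just before it. get_calibration takes no time and is no camera call.
- arm.finish_job(): hands the job in; it is judged then, once.
The state is a dict: "clock": time; "q": joint angles; "qd": joint speeds; "joint_torque": joint torques, N m; "tool_pos": TCP position; "orientation": TCP orientation; "wrist_force": force on the tool from outside, world axes, zero at the start; "moment": the same for the moment, N m; "opening": finger opening in m; "gripper_force": force on a finger pad.
Only numpy, scipy, OpenCV 4.12 (cv2) and the standard library are available. Lean on these libraries where they do the work, as an engineer would, in place of code of your own. Each camera call takes 0.05 s, during which the arm holds its last target. There are 200 camera calls.

## Task

The dividing head on the bench must be set to its next station. Using the upright peg on its collar's lever, turn the clicking collar round the fixed barrel until the lever's pointed nose stands at the one tall pin on the base (the other pins are short plugs), and leave it resting in that click. Do not disturb the loose parts and tools around it.

Things in the scene. Friction and masses are not known exactly. Their poses are not given: they have to be found in the camera images.
- dividing_head: Fixed head: base disc 200 mm wide, 14 mm high; barrel, 68 mm wide, with a nut 41 mm wide on it, top at 75 mm; round it the ribbed indexing collar (28 to 50 mm high, 104 mm wide); at +x the click ball's housing, 61 mm high. Origin: centre of underside, on the collar's axis, at table height; z up. Clicks (stations) lie at -90, -60, -30, 0, 30, 60, 90 degrees from its -x direction.
- collar (a joint): Collar angle about the head's z, rad. 0: lever points along the head's -x; positive is anticlockwise from above. Rests in clicks every 30 degrees (0.524 rad); end stops at +-1.65. A sprung ball resists and, past half way, draws the collar on into the next click, ahead of the pushing finger. Pushing at the peg takes about 4 N.
- peg_top (a point): Top centre of the upright round drive peg on the collar's lever: 14 mm diameter, 62 mm from the collar's axis, top at 105 mm height, free above 54 mm. Turns with the collar. Besides the peg, the head is lower than 65 mm everywhere except at the nut on its axis (75 mm).
- nose_tip (a point): Tip of the pointed nose at the end of the collar's lever, 77 mm from the axis, at 39 mm height; in line with the peg, outside it.
- stop_pin: Tall station pin: upright steel pin, 16 mm diameter, fixed in the base disc 88 mm from the collar's axis, standing 46 mm above the disc (top at 60 mm). Origin: centre of its foot. It is at the station -90, -60, 60 or 90 degrees; the other three hold plugs only 10 mm high. In its click the nose tip is 11 mm from the pin's axis; the lever passes inside the pins.
- bush_bronze: Loose bronze flanged bush lying by; leave it alone. Its origin is the middle of its underside as it rests.
- shaft_taper: Loose tapered steel shaft lying by; leave it alone. Its origin is the middle of its underside as it rests.
- hex_key_2: Loose hex key lying by; leave it alone. Its origin is the middle of its underside as it rests.
- tape_green: Loose roll of tape lying by; leave it alone. Its origin is the middle of its underside as it rests.
- cap_black: Loose black cap lying by; leave it alone. Its origin is the middle of its underside as it rests.
- tape_measure: Loose tape measure lying by; leave it alone. Its origin is the middle of its underside as it rests.
Not all that is in view belongs to the job. There is more than one size of the dividing_head; the one meant has the size given above.

How it is judged (in metres and radians):
At the end, for the whole second after the job is handed in: The collar is at rest with its nose at the tall pin: nose tip within 17 mm of the pin's axis seen from above (11 mm when in the click; about 9 degrees of turn either way) (horizontal distance between nose_tip and stop_pin below 0.017 m and velocity of joint collar between -0.05 and 0.05 rad/s); the robot touches nothing.
It fails at once if a loose part or tool near the head is shoved more than 30 mm (distance of any of bush_bronze, shaft_taper, hex_key_2, tape_green, cap_black, tape_measure from where it was at the start of the episode above 0.03 m).
It also fails if it takes over 45 s, if anything falls off the work surface, if the arm or the gripper's body presses on something with over 40 N, if the wrist force passes 120 N, or if a joint passes its speed limit or range.

## Working session

There is one attempt and no reset: what is moved stays moved. The work goes in short steps, Python scripts to look and compute and a shell command to move; the robot and the scene stay as the last step left them, time stands still between calls to the robot, and variables do not carry over. Pictures are saved under pics/ and viewed, at most 10 in all, crops included, and the job is handed in when it is done.

```bash
mkdir -p pics; cat > h.py <<'E'
from bench import arm
import numpy as np, cv2
def cal(n):
    c=arm.get_calibration(n); return np.array(c["camera_matrix"]),np.array(c["dist"]),np.array(c["T"])
def ray(n,u,v,z):
    K,d,T=cal(n); p=cv2.undistortPoints(np.array([[[u,v]]],float),K,d)[0,0]
    r=T[:3,:3]@np.array([p[0],p[1],1]); o=T[:3,3]; return o+r*(z-o[2])/r[2]
def proj(n,P):
    K,d,T=cal(n); Ti=np.linalg.inv(T)
    return cv2.projectPoints(np.array(P,float).reshape(-1,3),cv2.Rodrigues(Ti[:3,:3])[0],Ti[:3,3],K,d)[0][:,0]
E
python3 - <<'E'
from h import *
for n in ("scene","top"):
    f=arm.grab_frame(n)[:,:,::-1]; cv2.imwrite(f"pics/{n}0.png",f)
    cv2.imwrite(f"pics/{n}0b.png",cv2.resize(f,(800,600),interpolation=cv2.INTER_CUBIC))
    print(n,cal(n)[2].round(3).tolist())
E
```

```text
scene [[0.808, -0.278, 0.519, -0.202], [-0.588, -0.366, 0.721, -0.985], [-0.011, -0.888, -0.46, 0.719], [0.0, 0.0, 0.0, 1.0]]
top [[-0.003, -0.988, 0.156, 0.318], [-1.0, 0.004, 0.008, -0.026], [-0.008, -0.156, -0.988, 1.233], [0.0, 0.0, 0.0, 1.0]]
```

View pics/top0b.png

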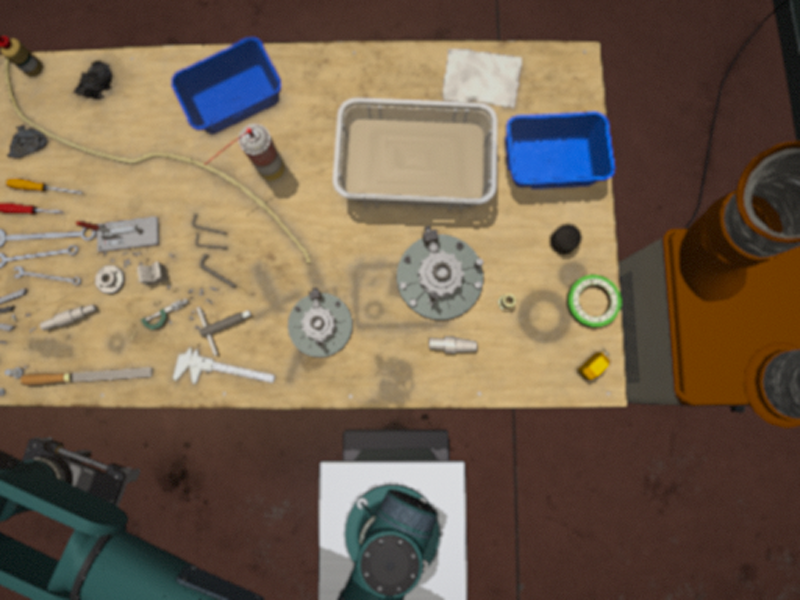

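View pics/scene0b.png

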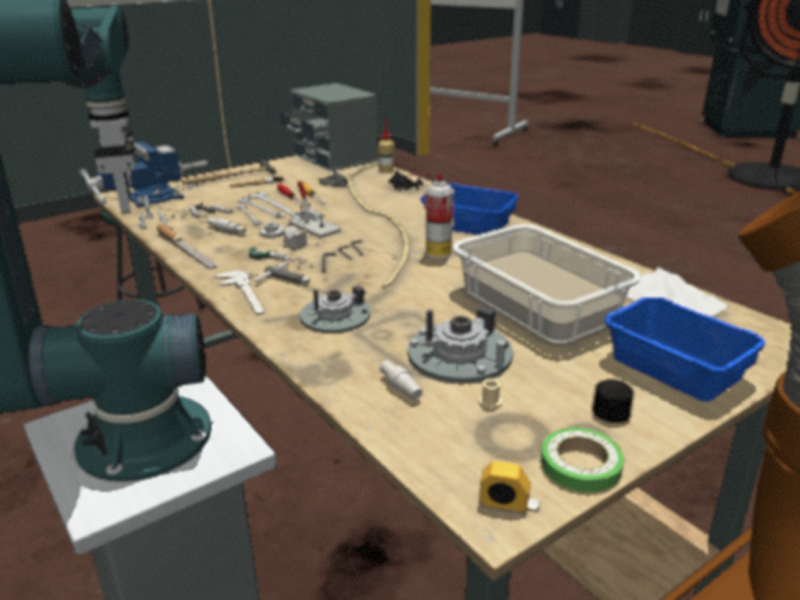

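The top view shows two heads: a larger one at about (440,275) and a smaller one at (320,323), both in 800-px scale. I'll check their sizes and enlarge the larger one.

```bash
python3 - <<'E'
from h import *
s=.64
for a,b in (((397,275),(483,275)),((288,323),(352,323))):
    p=ray("top",a[0]*s,a[1]*s,.014);q=ray("top",b[0]*s,b[1]*s,.014);print(np.linalg.norm(p-q),(p+q)/2)
t=cv2.imread("pics/top0.png")[138:213,240:340]; c=cv2.imread("pics/scene0.png")[185:250,250:340]
t=cv2.resize(t,(800,600),interpolation=cv2.INTER_CUBIC); c=cv2.resize(c,(720,520),interpolation=cv2.INTER_CUBIC)
cv2.imwrite("pics/tc.png",t);cv2.imwrite("pics/sc.png",c)
E
```

```text
0.19723816720246354 [ 0.56968256 -0.1131641   0.014     ]
0.14564869664192992 [0.46005895 0.16045912 0.014     ]
```

View pics/tc.png

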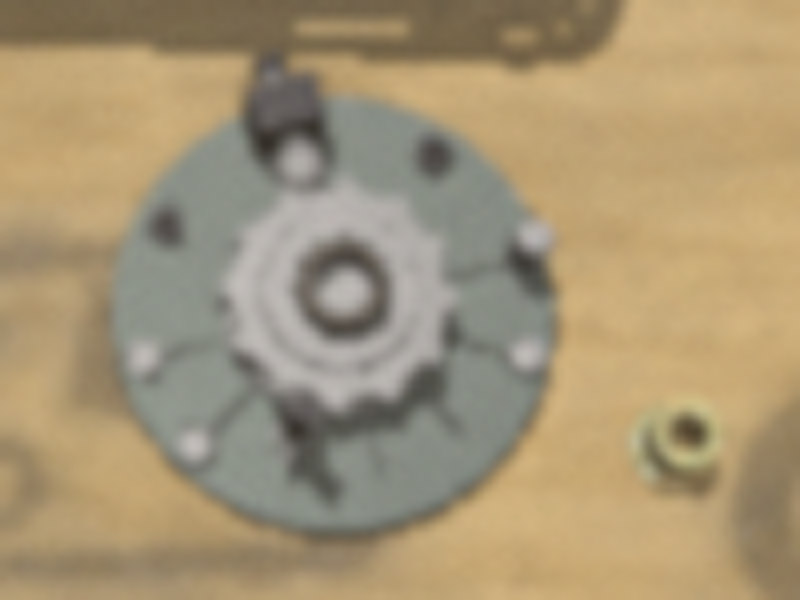

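View pics/sc.png

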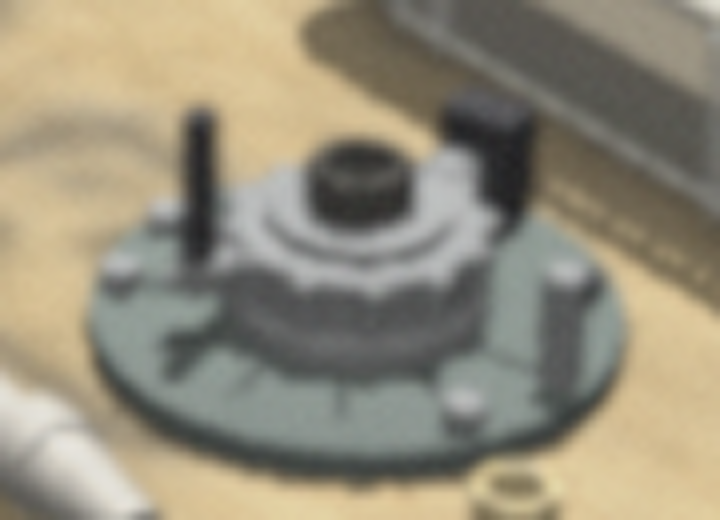

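The head meant is the larger one: it measures 197 mm across, against 146 mm for the other. In the top crop the tall pin's top is at (535,238), confirmed by the tall post on the right of the scene crop at (570,275). The plugs are at (145,358), (193,443) and (525,353), and the lever with its peg is at the lower left. Next I'll compute the angles.

```bash
python3 - <<'E'
from h import *
from scipy.optimize import least_squares
f=lambda u,v,z: ray("top",240+u/8-.5,138+v/8-.5,z)
pins=[(145,356,.024,-90),(193,441,.024,-60),(525,351,.024,60),(535,238,.060,90)]
W=[f(*p[:3]) for p in pins]
def res(x):
    return np.concatenate([np.array(x[:2])+.088*np.array([np.cos(x[2]+np.pi+np.radians(p[3])),np.sin(x[2]+np.pi+np.radians(p[3]))])-w[:2] for p,w in zip(pins,W)])
r=least_squares(res,[.57,-.11,.2]);print(r.x,np.degrees(r.x[2]),r.fun.round(4))
c=r.x
print("nut",f(343,290,.075))
g=lambda u,v,z: ray("scene",250+u/8-.5,185+v/8-.5,z)
p=g(200,112,.105);print("peg",p,np.hypot(*(p[:2]-c[:2])),np.degrees(np.arctan2(*(p[:2]-c[:2])[::-1])-np.pi-c[2])%360)
for a in range(-90,91,30):
    t=c[2]+np.pi+np.radians(a);P=[c[0]+.062*np.cos(t),c[1]+.062*np.sin(t),.105]
    print(a,np.round(P,4),((proj("scene",P)[0]-[250,185]+.5)*8).round(),((proj("top",P)[0]-[240,138]+.5)*8).round())
s=arm.get_state();print({k:s[k] for k in("clock","q","tool_pos","orientation","opening")})
print(arm.get_calibration("wrist"))
E
```

```text
[ 0.56949537 -0.11108879  0.25878323] 14.827187146043755 [ 0.0007  0.0011 -0.0006 -0.0006 -0.0013 -0.0005  0.0013 -0.    ]
nut [ 0.56486103 -0.11148905  0.075     ]
peg [ 0.50720387 -0.09038355  0.105     ] 0.06564249417698208 326.7863783748762
-90 [ 0.5536 -0.0512  0.105 ] [233.  36.] [203. 302.]
-60 [ 0.5258 -0.0671  0.105 ] [201.  73.] [242. 368.]
-30 [ 0.5097 -0.0949  0.105 ] [213. 115.] [310. 406.]
0 [ 0.5096 -0.127   0.105 ] [270. 150.] [388. 406.]
30 [ 0.5255 -0.1548  0.105 ] [357. 167.] [455. 368.]
60 [ 0.5533 -0.1709  0.105 ] [449. 162.] [492. 302.]
90 [ 0.5854 -0.171   0.105 ] [518. 135.] [490. 226.]
{'clock': 0.1, 'q': array([ 6.59972687e+01,  5.03391852e+00,  7.86135685e+01, -3.67790393e-04,
        9.64641488e+01, -5.90947058e+00]), 'tool_pos': array([0.17063752, 0.52234498, 0.20445264]), 'orientation': array([-1.79888920e+02, -1.11300795e-02,  1.61906687e+02]), 'opening': 0.09403042495080564}
{'camera_matrix': array([[322.17906795,   0.        , 256.71806984],
       [  0.        , 322.17906795, 190.08030861],
       [  0.        ,   0.        ,   1.        ]]), 'dist': array([-0.08591693,  0.        ,  0.        ,  0.        ,  0.        ]), 'tool_from_camera': array([[-4.79413307e-04, -9.66703484e-01, -2.55898699e-01,
         7.47804003e-02],
       [ 9.99999751e-01, -3.31056677e-04, -6.22822801e-04,
        -5.15934944e-04],
       [ 5.17367998e-04, -2.55898934e-01,  9.66703402e-01,
        -1.79401060e-01],
       [ 0.00000000e+00,  0.00000000e+00,  0.00000000e+00,
         1.00000000e+00]])}
```

The pin fit is good to about 1 mm. The head's axis is at (0.569, -0.111) with yaw 14.8°. The collar is at -30° and the tall pin is at +90°. I'll bring the tool above the peg with its x axis pointing inward (yaw -15°), so that q6 stays in range through the whole arc.

```bash

python3 -m crank '[[[1.4,-2.5,0],-0.12,0.4],[[2.8,-5,0],-0.24,0.7],[[4.2,-7.5,0],-0.36,0.7],[[5.6,-10,0],-0.48,0.7],[[7,-12.5,0],-0.6,0.7]]'
python3 -m crank '[[[1.4,-2.5,0],-0.12,0.7],[[2.8,-5,0],-0.24,0.7],[[4.2,-7.5,0],-0.36,0.7],[[5.6,-10,0],-0.48,0.7],[[7,-12.5,0],-0.6,0.7]]'
```

```text
clock: 0.52
tool_pos: [0.241, 0.3964, 0.2049]
orientation: [-179.9, 0.0, 127.2]
wrist_force: [-0.3, 0.6, 0.6]
opening: 0.0641
gripper_force: 0.0
clock: 0.93
tool_pos: [0.311, 0.2714, 0.2051]
orientation: [-180.0, 0.0, 92.8]
wrist_force: [1.2, 0.2, 0.4]
opening: 0.0311
gripper_force: 0.0
```

```bash

python3 -m crank '[[[1.4,-2.5,0],-0.12,0.7],[[2.8,-5,0],-0.24,0.7],[[4.2,-7.5,0],-0.36,0.7],[[5.6,-10,0],-0.48,0.7],[[7,-12.5,0],-0.6,0.7]]' >/dev/null
python3 -m crank '[[[1.4,-2.5,0],-0.12,0.7],[[2.8,-5,0],-0.24,0.7],[[4.2,-7.5,0],-0.36,0.7],[[5.6,-10,0],-0.48,0.7],[[7,-12.5,0],-0.6,0.7]]' > /dev/null
python3 -m crank '[[[1.4,-2.4,0],-0.12,0.7],[[2.8,-4.8,0],-0.24,0.7],[[4.2,-7.2,0],-0.36,0.7],[[5.6,-9.6,0],-0.48,0.7],[[5.8,-11.6,0],-0.6,0.7]]'
python3 -m crank '[[[0,0,0],-0.085,0.7],[[0,0,0],-0.085,0.7]]'
python3 - <<'E'
from h import *
s=arm.get_state();f=arm.grab_frame("wrist")[:,:,::-1]
print(s["tool_pos"],s["orientation"],s["q"])
from scipy.spatial.transform import Rotation as R
T=np.eye(4);T[:3,:3]=R.from_euler("xyz",s["orientation"],degrees=True).as_matrix();T[:3,3]=s["tool_pos"]
c=arm.get_calibration("wrist");Ti=np.linalg.inv(T@c["tool_from_camera"])
g=f.copy()
for P in([.5097,-.0949,.105],[.5695,-.1111,.075]):
    p=cv2.projectPoints(np.array([P]),cv2.Rodrigues(Ti[:3,:3])[0],Ti[:3,3],c["camera_matrix"],c["dist"])[0][0,0];print(p*1.5625)
    cv2.drawMarker(g,tuple(int(x) for x in p.round()),(0,0,255),0,10)
cv2.imwrite("pics/w1.png",cv2.resize(g,(800,600),interpolation=cv2.INTER_CUBIC))
E
```

```text
clock: 2.18
tool_pos: [0.5099, -0.0949, 0.2043]
orientation: [180.0, 0.1, -10.4]
wrist_force: [0.0, -0.2, -0.3]
opening: 0.0284
gripper_force: 0.0
clock: 2.35
tool_pos: [0.5086, -0.0943, 0.2045]
orientation: [180.0, 0.1, -15.1]
wrist_force: [-0.8, -0.3, 0.4]
opening: 0.0282
gripper_force: 0.0
[ 0.50861331 -0.09428324  0.20445038] [ 1.79999584e+02  1.20987798e-01 -1.50524532e+01] [-1.67809321e+01  9.17867258e-01  8.29187927e+01 -4.09022533e-03
  9.62842602e+01  8.82710772e+01]
[400.63147243 294.3361711 ]
[400.77166631 181.89681099]
```

View pics/w1.png

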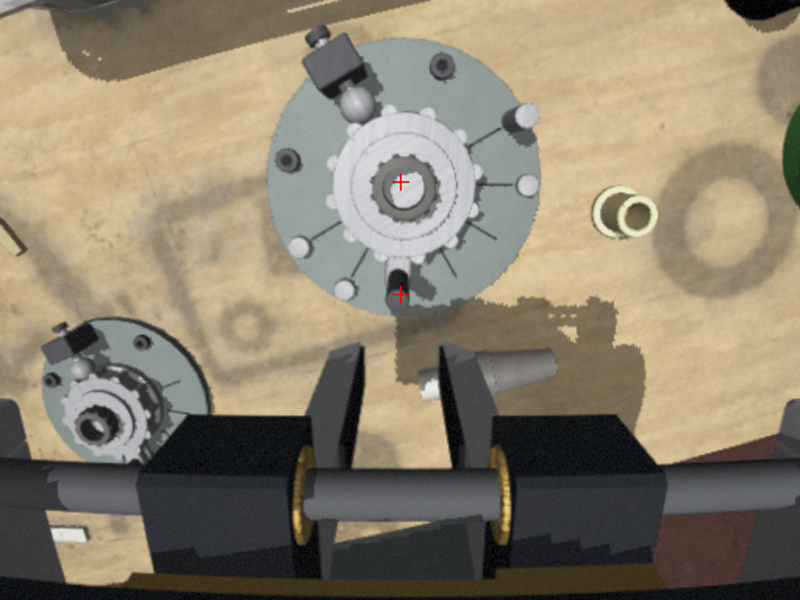

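The wrist view agrees: the peg top is at (398,295) against the predicted (401,294), central between the fingers. The nut is about 3 mm off its prediction. The tall pin is at the right, (525,117). I'll descend straddling the peg.

```bash

python3 -m crank '[[[0,0,-3.5],0,0.7],[[0,0,-7],0,0.7],[[0,0,-10],0,0.7],[[0,0,-12],0,0.7],[[0,0,-13],0,0.7]]'
python3 -m crank '[[[0,0,0],0,0.78],[[0,0,0],0,0.78]]'
python3 - <<'E'
import numpy as np
# arc way-points for axis estimate (0.5675,-0.1112), yaw 14.8
p=lambda a:np.array([.5675,-.1112])+.062*np.array([np.cos(np.radians(194.8+a)),np.sin(np.radians(194.8+a))])
o=p(-30)
for a in range(-30,92,6):
    print(a,((p(a)-o)*100).round(2),round(np.radians(a+30),2))
E
```

```text
clock: 2.82
tool_pos: [0.5062, -0.0916, 0.0717]
orientation: [-180.0, 0.4, -14.7]
wrist_force: [-0.0, -0.3, 0.4]
opening: 0.0282
gripper_force: 0.0
clock: 2.98
tool_pos: [0.5091, -0.0928, 0.076]
orientation: [180.0, -0.0, -14.8]
wrist_force: [0.2, 0.0, -0.3]
opening: 0.0214
gripper_force: 0.0
-30 [0. 0.] 0.0
-24 [-0.14 -0.63] 0.1
-18 [-0.21 -1.28] 0.21
-12 [-0.21 -1.93] 0.31
-6 [-0.14 -2.57] 0.42
0 [-0.01 -3.21] 0.52
6 [ 0.19 -3.83] 0.63
12 [ 0.45 -4.42] 0.73
18 [ 0.77 -4.98] 0.84
24 [ 1.15 -5.51] 0.94
30 [ 1.58 -5.99] 1.05
36 [ 2.06 -6.43] 1.15
42 [ 2.59 -6.81] 1.26
48 [ 3.15 -7.14] 1.36
54 [ 3.74 -7.41] 1.47
60 [ 4.36 -7.61] 1.57
66 [ 4.99 -7.75] 1.68
72 [ 5.64 -7.82] 1.78
78 [ 6.29 -7.82] 1.88
84 [ 6.93 -7.75] 1.99
90 [ 7.57 -7.62] 2.09
```

```bash

python3 -m crank '[[[-0.1,-0.3,0],0.05,0.78],[[-0.15,-0.65,0],0.1,0.78],[[-0.2,-0.95,0],0.16,0.78],[[-0.2,-1.3,0],0.21,0.78],[[-0.2,-1.6,0],0.26,0.78]]'
python3 -m crank '[[[0,-0.3,0],0.05,0.78],[[0.05,-0.65,0],0.1,0.78],[[0.1,-0.95,0],0.16,0.78],[[0.15,-1.3,0],0.21,0.78],[[0.2,-1.6,0],0.26,0.78]]'
python3 - <<'E'
from h import *
for n in ("wrist",):
    f=arm.grab_frame(n)[:,:,::-1]; cv2.imwrite(f"pics/w2.png",cv2.resize(f,(800,600)))
E
```

```text
clock: 3.4
tool_pos: [0.5088, -0.1046, 0.078]
orientation: [-179.5, -0.3, 0.3]
wrist_force: [-1.1, 8.5, 1.0]
opening: 0.0208
gripper_force: 4.6
clock: 3.82
tool_pos: [0.5096, -0.1248, 0.078]
orientation: [180.0, -0.1, 15.2]
wrist_force: [-1.2, 0.6, -0.8]
opening: 0.0206
gripper_force: 0.5
```

View pics/w2.png

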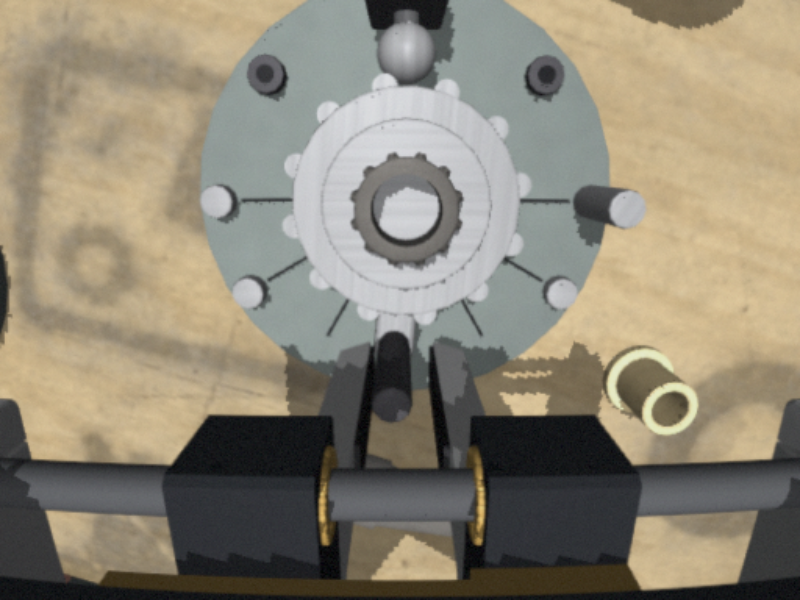

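The cage works. The wrist view shows the lever at about 0°, with the peg at (393,405) between the fingers. Next are +30° and +60°.

```bash

python3 -m crank '[[[0.1,-0.3,0],0.05,0.78],[[0.2,-0.6,0],0.1,0.78],[[0.3,-0.9,0],0.16,0.78],[[0.45,-1.2,0],0.21,0.78],[[0.6,-1.5,0],0.26,0.78]]'
python3 -m crank '[[[0.2,-0.3,0],0.05,0.78],[[0.35,-0.55,0],0.1,0.78],[[0.55,-0.8,0],0.16,0.78],[[0.75,-1.05,0],0.21,0.78],[[0.97,-1.28,0],0.26,0.78]]'
python3 -m crank '[[[0.25,-0.23,0],0.05,0.78],[[0.5,-0.43,0],0.1,0.78],[[0.75,-0.63,0],0.16,0.78],[[1.0,-0.8,0],0.21,0.78],[[1.29,-1.0,0],0.26,0.78]]'
python3 -m crank '[[[0.3,-0.15,0],0.05,0.78],[[0.6,-0.3,0],0.1,0.78],[[0.9,-0.42,0],0.16,0.78],[[1.2,-0.54,0],0.21,0.78],[[1.49,-0.63,0],0.26,0.78]]'
```

```text
clock: 4.28
tool_pos: [0.5151, -0.1366, 0.0779]
orientation: [-179.7, -0.2, 30.0]
wrist_force: [-3.5, 6.4, 3.6]
opening: 0.0204
gripper_force: 3.7
clock: 4.7
tool_pos: [0.5261, -0.153, 0.078]
orientation: [179.8, -0.1, 44.9]
wrist_force: [-0.2, 0.8, -0.2]
opening: 0.0206
gripper_force: 0.2
clock: 5.12
tool_pos: [0.5368, -0.161, 0.0779]
orientation: [-179.9, -0.1, 59.8]
wrist_force: [-4.0, 3.4, 3.7]
opening: 0.021
gripper_force: 3.0
clock: 5.53
tool_pos: [0.5538, -0.1695, 0.0779]
orientation: [179.8, 0.0, 74.7]
wrist_force: [0.3, 0.4, 0.6]
opening: 0.0205
gripper_force: 0.1
```

```bash

python3 -m crank '[[[0.3,-0.05,0],0.05,0.78],[[0.65,-0.1,0],0.1,0.78],[[0.95,-0.15,0],0.16,0.78],[[1.3,-0.2,0],0.21,0.78],[[1.6,-0.22,0],0.26,0.78]]'
python3 -m crank '[[[0.3,0.03,0],0.05,0.78],[[0.65,0.07,0],0.1,0.78],[[0.95,0.11,0],0.16,0.78],[[1.3,0.16,0],0.21,0.78],[[1.61,0.21,0],0.26,0.78]]'
python3 -m crank '[[[0,0,0],0,0.7],[[0,0,0],0,0.65],[[0,0,0],0,0.65]]'
python3 - <<'E'
from h import *
f=arm.grab_frame("wrist")[:,:,::-1]; cv2.imwrite(f"pics/w3.png",cv2.resize(f,(800,600)))
E
```

```text
clock: 5.95
tool_pos: [0.5674, -0.1707, 0.0778]
orientation: [-179.9, -0.1, 89.5]
wrist_force: [-5.0, 2.5, 3.1]
opening: 0.0208
gripper_force: 2.5
clock: 6.37
tool_pos: [0.5858, -0.1696, 0.0779]
orientation: [179.8, 0.1, 104.4]
wrist_force: [-2.7, 0.7, 0.9]
opening: 0.0207
gripper_force: 2.0
clock: 6.62
tool_pos: [0.5852, -0.1696, 0.0768]
orientation: [179.9, 0.1, 104.3]
wrist_force: [0.6, -0.5, -0.4]
opening: 0.0323
gripper_force: 0.0
```

View pics/w3.png

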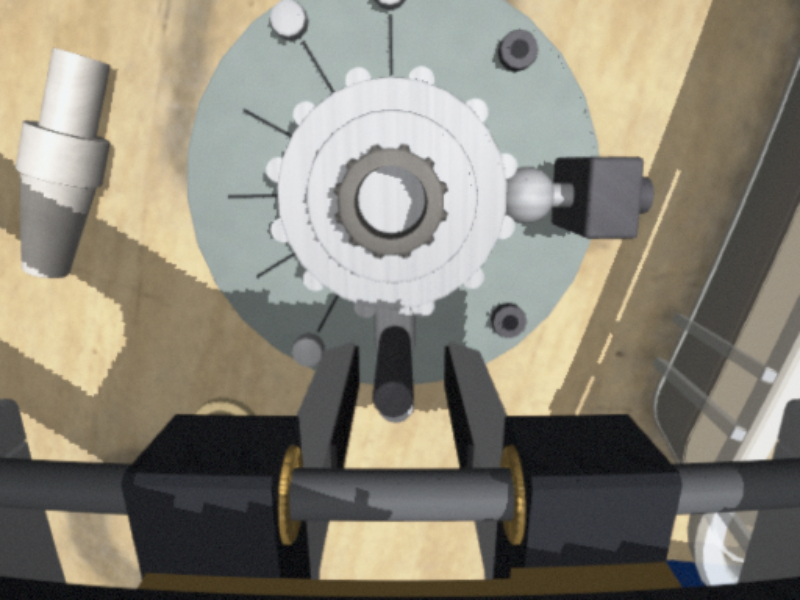

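The wrist view shows the lever pointing straight at the +90° pin, opposite the -90° plug mark, with the peg at (393,400) free of both fingers. I'll lift clear and check with the top camera.

```bash

python3 -m crank '[[[0,0,2],0,0.65],[[0,0,5],0,0.65],[[0,0,9],0,0.65],[[0,0,13],0,0.65],[[0,0,16],0,0.65]]' >/dev/null
python3 -m crank '[[[-3,2,0],0,0.65],[[-7,4,0],0,0.65],[[-10,6,0],0,0.65],[[-13,8,0],0,0.65],[[-13,8,0],0,0.65]]'
python3 - <<'E'
from h import *
f=arm.grab_frame("wrist")[:,:,::-1];g=arm.grab_frame("scene")[185:250,250:340,::-1]
f=cv2.resize(f,(512,384));g=cv2.resize(g,(288,384),interpolation=cv2.INTER_CUBIC) if 0 else cv2.resize(g[:,20:],(288,267),interpolation=cv2.INTER_CUBIC)
o=np.zeros((384,800,3),np.uint8);o[:,:512]=f;o[:267,512:]=g
cv2.imwrite("pics/w4.png",o)
E
```

```text
clock: 7.5
tool_pos: [0.4499, -0.0864, 0.2362]
orientation: [-180.0, -0.1, 104.4]
wrist_force: [0.1, 0.3, -0.1]
opening: 0.0328
gripper_force: 0.0
```

View pics/w4.png

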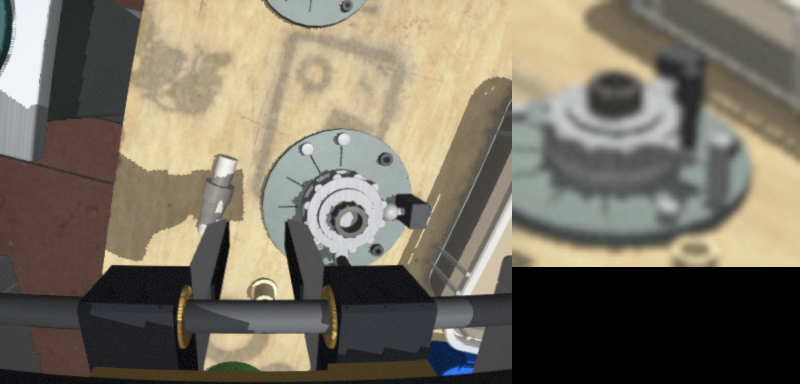

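The scene crop shows the peg in front of the housing at about (690,70), where I predicted it for +90° (696,69). The lever is beside the tall pin at (720,150), and the arm is clear of everything.

```bash
python3 -c "
from bench import arm
print(arm.finish_job())"
```

```text
the job is handed in; nothing more can be done
None
```

I turned the collar from the -30° station to +90°, so its nose stands at the tall pin, resting in the click by the camera views; the arm is clear, it saw no knocks, and I handed the job in at about 7.6 s (no verdict was returned).

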